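# Set the customer display at the shop counter

### The job

Set the customer display on the shop counter for the next customer: swivel it so that its screen squarely faces the middle of the coin tray, and tilt the screen so that it leans back 30 degrees from upright. Leave it standing like that and let go.

Things in the scene. Friction and masses are not known exactly. Their poses are not given: they have to be found in the camera images.
- display_tilt (a joint): Tilt of the customer display's screen, rad: 0 = upright, positive = top leaning back, away from the side the screen faces (30 degrees = 0.52), negative = nodding forward. Range -0.5 to 1.1. Stiff hinge: about 2 N at the bar moves it; it stays where left. Screen 185 mm wide, 108 high, 14 thick, hinged just below its lower edge; dark face with pale blue patches, grey back.
- display_pivot (a point): Where the display's upright swivel axis crosses its level tilt axis, 85 mm above the counter. The frame swivels but does not tilt: x level, the way the screen faces; y along the tilt axis; z up. A short column turns on a round grey foot 150 mm across, fixed to the counter: light friction (0.05 N m), stays where left, ample range for any place of the tray.
- display_bar (a point): Middle of the steel carry bar above the display's top edge: level, round, 12 mm thick, 110 mm long, parallel to the tilt axis, on two end posts (98 mm clear between). 152 mm from the tilt axis in the screen's plane; 28 mm gap below it to the screen's top edge. Moves with the screen; can turn in the fingers that hold it. y along the bar, x out of the screen's face.
- coin_tray_center (a point): Centre of the coin tray, at rim height: a shallow open grey tray 160 x 120 mm, 16 mm high, ribbed inside, fixed on the customer's (far) side of the counter, left or right. x along its long side. In the other place is a card reader (black, with keys); the white upright card and the black scanner on a post nearer the sides are not the display.

How it is judged:
By the outcome, as a careful person would: the job done as asked, in the order asked, and still so for the second after the job is handed in, with the robot touching nothing.
It also fails if it takes over 35 s, if anything falls off the work surface, if the arm or the gripper's body presses on something with over 40 N, if the wrist force passes 120 N, or if a joint passes its speed limit or range.

### The arm

A 6-joint arm with a two-finger parallel gripper is mounted at the origin on the work surface. World frame = base frame: x ahead of the robot, y to its left, z up, the work surface at z = 0. Lengths are in m, angles in rad, forces in N, time in s.
With the tool pointing down it reaches from about 0.325 to 0.9 m from the base axis. Payload 6.1 kg.
Tool frame: the origin (TCP) lies at the centre of the arm's flange, where the gripper is bolted on; the fingertips stand 182 mm ahead of it and the grasp point (between the pads) lies 164 mm ahead of it; x points along the fingers, y is the direction in which the jaws open and shut, and the axes are right-handed (so a half turn about x gives the same grasp; the last joint's range is limited). The gripper opens to 87 mm and grips with 3 to 60 N. Pads are 19 mm wide; open, the fingers measure 117 mm over their backs; the gripper's body (75 mm by 190 mm) begins 51 mm behind the grasp point.
Start: joints at [-1.227, 0.22, 1.526, -0, 1.395, -0.126], TCP at [0.283, -0.557, 0.405] pointing down, gripper open.
Joint ranges: [-2.98, 2.98], [-0.91, 2.08], [0.09, 2.57], [-1.24, 4.39], [0.2, 2.65], [-2.68, 2.68]. Speed limits (rad/s): [2.57, 2.57, 3.01, 3.14, 3.14, 3.14].

### API

Orientations are given as a unit quaternion [x, y, z, w].
In Python, from rig import ctrl, get_image, camera_params, outline_of, pinpoint gives the robot as it stands. The module is installed in compiled form; this text tells all that it offers.
- The arm moves only by the tool send_rows, never from a script. Its argument "steps" is a list of rows, each a list of 5 numbers: the closure, from 0 (fully open) to 1 (shut), then the shift along the tool's x, y, z in cm, then the turn about the tool's x in degrees. A call has 1 to 10 rows; each row is the pose to reach, as a shift and turn from the pose commanded when the call began, along the tool's axes at that moment; what a row does not reach only later rows make up. A row lasts 1/8 s, in which the tool goes at most 62.5 mm and 10.7 degrees, less where a joint would pass 70% of its speed; a pose out of reach is approached as far as the arm can. A call with a gripper value outside its range is refused whole. The fingers move at their own pace and stop on an object; "squeeze" is the grip in N (left out, the last holds). Time passes only in rows, so rows that repeat a pose let the fingers close. It gives the time, the measured TCP pose, the force and the opening at its end, in the units of the state.
- ctrl.state(): the state, without advancing time (a new reading comes with each control period).
- get_image(name): name is "scene" or "top" or "wrist"; returns the picture (384x512x3 uint8, red, green, blue); there is no depth.
- camera_params(name): a dict with "fx", "fy", "cx", "cy" (pixels), "rvec" (rotation vector, rad) and "tvec" (3), from world to camera coordinates, as OpenCV has them. Camera axes: x right, y down, z forward; pixel columns grow to the right and rows downward; lengths in m; the calibration is good to about 2 mm. A picture is of the moment at which its call begins: read the wrist's pose just before it. camera_params takes no time and is no camera call; for the wrist camera it gives the pose at the moment of the call.
- ctrl.job_done(): hands the job in, once; it reports no verdict.
Trained networks look in the newest picture that a camera, given by its name, has taken for a name from the list of things; names that differ only in an ending like _2 or _b are one class to them, and where a whole thing is asked for, a point or a joint stands for the part that bears it (a point fixed in the world has none). Each returns a list of dicts, best first, with "confidence" (0 to 1); they miss things now and then, are a little off and sometimes report something else, mostly with a low value. They report only what shows in the picture. A call takes as long as a camera call.
- outline_of(camera, name): "region" (384x512 bool, what is visible of it) and "at" ([column, row] in pixels, amid what is visible of it).
- pinpoint(camera, name): "at" ([column, row] in pixels: a listed point, or the origin of a listed thing).
The state is a dict: "clock": time; "joint_positions": joint angles; "qd": joint speeds; "joint_torque": joint torques, N m; "tool_pos": TCP position; "orientation": TCP orientation; "wrist_force": force on the tool from outside, world axes, zero at the start; "torque": the same for the moment, N m; "grip_width": finger opening in m.
Only numpy, scipy, OpenCV 4.12 (cv2) and the standard library are available. Lean on these libraries where they do the work, as an engineer would, in place of code of your own. Each camera call takes 0.05 s, during which the arm holds its last target.

## Working session

There is one attempt and no reset: what is moved stays moved. The work goes in short steps, Python scripts to look and compute and a tool call to move; the robot and the scene stay as the last step left them, time stands still between calls to the robot, and variables do not carry over. Pictures are saved under pics/ and viewed, and the job is handed in when it is done.

Besides the shell and the picture viewer there is one more tool, called after ">>>" as name([rows], argument=value, ...), one row to a line, values as JSON. send_rows: Moves the arm, as the interface text tells. Its arguments: {"type":"object","properties":{"steps":{"type":"array"},"squeeze":{"type":"number"}},"required":["steps"]}

```bash
mkdir -p pics; python3 - <<'E'
from rig import *
import cv2,numpy as np
print(ctrl.state())
for c in ["scene","top"]:
    im=get_image(c); cv2.imwrite(f"pics/{c}0.png",im[:,:,::-1])
    p=camera_params(c); print(c,p)
    for n in ["display_pivot","display_bar","coin_tray_center"]:
        print(n,[(r['at'],round(r['confidence'],2)) for r in pinpoint(c,n)][:3])
E
```

```text
{'clock': 0.0, 'joint_positions': array([-1.22708647e+00,  2.21203352e-01,  1.52760023e+00,  6.79860970e-06,
        1.39468767e+00, -1.26085698e-01]), 'qd': array([ 5.66170359e-04,  9.71446994e-05,  2.73494256e-03,  6.69921932e-04,
       -2.81287355e-04,  1.72401826e-03]), 'joint_torque': array([ 2.16625725e-03, -4.94607639e+01, -3.87373853e+01,  7.01721408e-02,
        5.72400028e-02, -1.65946990e-04]), 'tool_pos': array([ 0.28285497, -0.55703223,  0.40365679]), 'orientation': array([-0.68761756, -0.16524162,  0.68775865, -0.16390653]), 'wrist_force': array([ 0.21119924, -0.6576955 , -0.109773  ]), 'torque': array([-0.01113339,  0.01089862,  0.0212752 ]), 'grip_width': 0.08715354968652173}
scene {'fx': 367.3491500868765, 'fy': 367.3491500868765, 'cx': 251.4029130582281, 'cy': 192.09572078445206, 'rvec': array([ 1.53301655,  1.92508747, -0.92096533]), 'tvec': array([ 0.13364708, -0.26756283,  1.47745635])}
display_pivot [([262.9, 195.7], 0.94)]
display_bar [([261.4, 159.8], 0.71)]
coin_tray_center [([155.1, 238.1], 0.73)]
top {'fx': 460.63882329712027, 'fy': 460.63882329712027, 'cx': 248.02696686462838, 'cy': 195.6135745407499, 'rvec': array([ 2.15601621, -2.19524924,  0.07735817]), 'tvec': array([0.01409739, 0.63379251, 1.20569418])}
display_pivot [([239.6, 239.4], 0.6)]
display_bar [([235.4, 222.2], 0.61)]
coin_tray_center [([337.6, 163.0], 0.97)]
```

View pics/scene0.png

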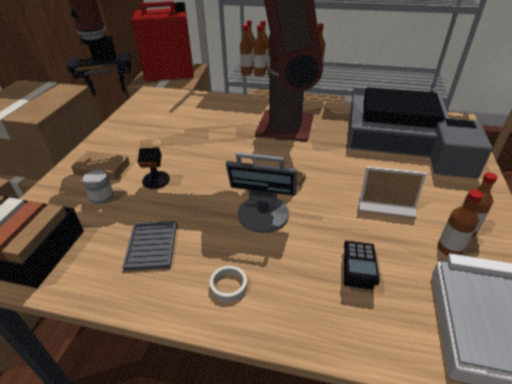

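View pics/top0.png

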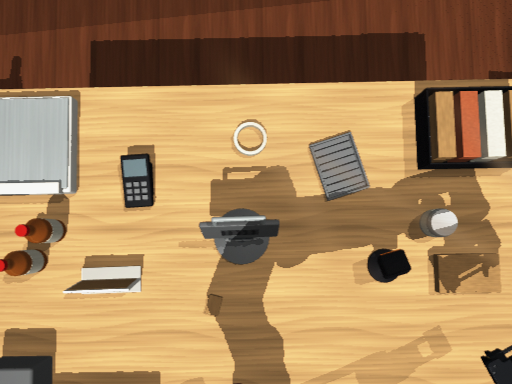

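```bash
cat > h.py <<'E'
import cv2,numpy as np
from rig import *
def cam(c):
    p=camera_params(c); R=cv2.Rodrigues(np.array(p['rvec']))[0]; t=np.array(p['tvec'])
    K=np.array([[p['fx'],0,p['cx']],[0,p['fy'],p['cy']],[0,0,1]]); return K,R,t
def ray(c,uv,C=None):
    K,R,t=C or cam(c); d=R.T@np.linalg.solve(K,[uv[0],uv[1],1]); return -R.T@t,d/np.linalg.norm(d)
def atz(c,uv,z,C=None):
    o,d=ray(c,uv,C); return o+d*(z-o[2])/d[2]
def tri(obs):
    A=0;b=0;rs=[ray(*o) for o in obs]
    for o,d in rs:
        P=np.eye(3)-np.outer(d,d);A=A+P;b=b+P@o
    x=np.linalg.solve(A,b); return x,[np.linalg.norm((np.eye(3)-np.outer(d,d))@(x-o)) for o,d in rs]
def proj(c,X,C=None):
    K,R,t=C or cam(c); q=(R@np.atleast_2d(X).T).T+t; q=q@K.T; return q[:,:2]/q[:,2:]
E
python3 - <<'E'
from h import *
print('pivot',tri([("scene",(262.9,195.7)),("top",(239.6,239.4))]), atz("scene",(262.9,195.7),.085),atz("top",(239.6,239.4),.085))
print('bar',tri([("scene",(261.4,159.8)),("top",(235.4,222.2))]))
print('tray',tri([("scene",(155.1,238.1)),("top",(337.6,163))]),atz("scene",(155.1,238.1),.016),atz("top",(337.6,163),.016))
E
```

```text
pivot (array([0.5187865 , 0.02428137, 0.06640443]), [np.float64(0.0016713455799704888), np.float64(0.0016713455799704702)]) [0.54055378 0.02730717 0.085     ] [0.51864383 0.02537183 0.085     ]
bar (array([0.55934514, 0.02912081, 0.21872869]), [np.float64(0.0012493786864188373), np.float64(0.0012493786864188328)])
tray (array([ 0.71348878, -0.2320427 ,  0.03632219]), [np.float64(0.005419917975694242), np.float64(0.00541991797569433)]) [ 0.69572174 -0.23843935  0.016     ] [ 0.71870933 -0.2409791   0.016     ]
```

The scene shows the display at about (262,185) with its face to the far side, nodding forward. The tray is at (151,246) in scene and (338,165) in top. Next I'll refine the tray centre, foot and bar from outlines.

```bash
python3 - <<'E'
from h import *
for c in ["scene","top"]:
    im=get_image(c)
    for n in ["coin_tray_center","display_bar","display_pivot","display_tilt"]:
        o=outline_of(c,n)
        for r in o[:2]:
            m=r['region'].astype(np.uint8); ys,xs=np.nonzero(m)
            print(c,n,round(r['confidence'],2),r['at'],m.sum(),xs.min(),xs.max(),ys.min(),ys.max())
        
    x0,y0=(200,140) if c=="scene" else (185,200)
    k=im[y0:y0+100,x0:x0+110,::-1]; cv2.imwrite(f"pics/z_{c}.png",cv2.resize(k,None,fx=6,fy=6,interpolation=cv2.INTER_CUBIC))
    x0,y0=(110,205) if c=="scene" else (290,120)
    k=im[y0:y0+90,x0:x0+90,::-1]; cv2.imwrite(f"pics/t_{c}.png",cv2.resize(k,None,fx=6,fy=6,interpolation=cv2.INTER_CUBIC))
a=[cv2.imread(f"pics/t_{c}.png") for c in("scene","top")]
cv2.imwrite("pics/t.png",cv2.resize(np.hstack(a),(800,400)))
E
```

```text
scene coin_tray_center 0.71 [153.9, 245.1] 2215 123 176 220 271
scene display_bar 0.67 [259.1, 180.6] 2164 226 296 153 196
scene display_pivot 0.97 [260.4, 178.6] 2585 226 297 153 213
scene display_tilt 0.94 [262.7, 174.8] 2233 226 296 153 196
top coin_tray_center 0.67 [336.7, 166.8] 2661 309 368 132 200
top display_bar 0.83 [237.1, 228.7] 1607 200 279 215 238
top display_pivot 0.96 [238.8, 227.9] 1651 201 279 215 242
top display_tilt 0.59 [240.7, 228.0] 1612 199 279 215 238
```

View pics/z_scene.png

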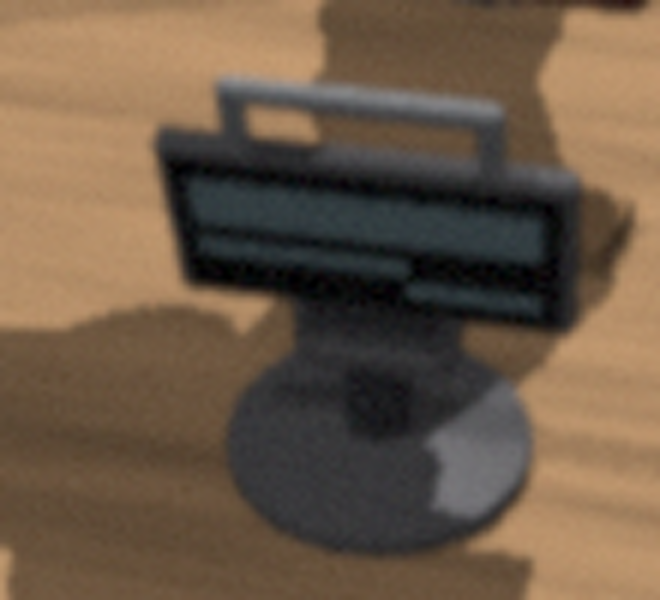

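View pics/z_top.png

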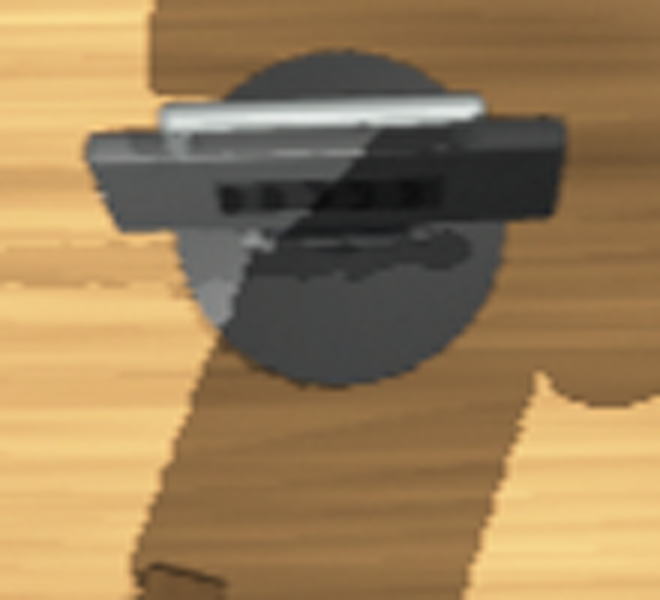

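View pics/t.png

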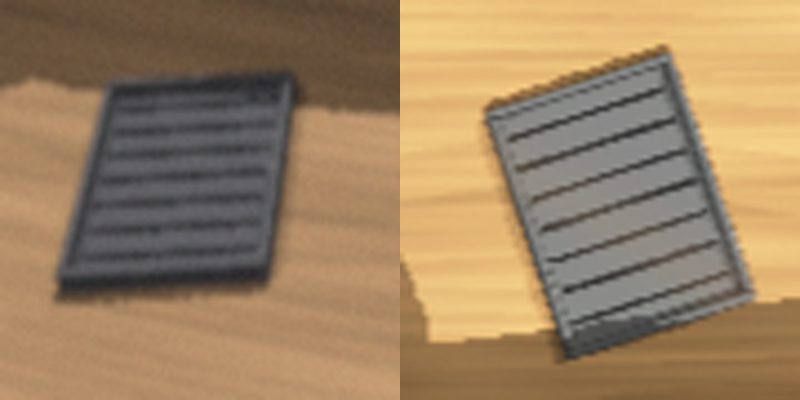

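The bar and screen corners are clear in both views, so I'll fit pivot, yaw, tilt and tray to hand-picked corners.

```bash
cat > fit.py <<'E'
from h import *
from scipy.optimize import least_squares
def disp(p):  # local->world
    x,y,yaw,t=p; cy,sy=np.cos(yaw),np.sin(yaw); ct,st=np.cos(t),np.sin(t)
    # tilt positive: top goes to -x
    Rz=np.array([[cy,-sy,0],[sy,cy,0],[0,0,1]]); Ry=np.array([[ct,0,-st],[0,1,0],[st,0,ct]])
    return Rz@Ry, np.array([x,y,.085])
PT={'barP':(0,.055,.152),'barN':(0,-.055,.152),
 'fbP':(.007,.0925,.010),'fbN':(.007,-.0925,.010),'ftP':(.007,.0925,.118),'ftN':(.007,-.0925,.118),
 'bbP':(-.007,.0925,.010),'bbN':(-.007,-.0925,.010),'btP':(-.007,.0925,.118),'btN':(-.007,-.0925,.118)}
def fitdisp(obs,p0,fixxy=None):
    C={c:cam(c) for c in set(o[0] for o in obs)}
    def f(p):
        if fixxy is not None: p=[*fixxy,*p]
        R,o=disp(p); r=[]
        for c,n,uv in obs:
            if n=='foot': X=np.array([p[0],p[1],.008])
            else: X=o+R@np.array(PT[n])
            r.append(proj(c,X,C[c])[0]-uv)
        return np.ravel(r)
    s=least_squares(f,p0 if fixxy is None else p0[2:],loss='soft_l1')
    return s.x,f(s.x).reshape(-1,2).round(1)
E
cat > f1.py <<'E'
from fit import *
z=lambda u,v,x0,y0:((u+.5)/6-.5+x0,(v+.5)/6-.5+y0)
S=lambda u,v:z(u,v,200,140); T=lambda u,v:z(u,v,185,200)
# scene cam looks back toward robot: image left = robot's right? check via residuals
obs=[('scene','barN',S(220,90)),('scene','barP',S(503,112)),('scene','fbN',S(187,283)),('scene','fbP',S(572,330)),
('top','barP',T(162,118)),('top','barN',T(486,106)),('top','bbP',T(120,232)),('top','bbN',T(553,216)),
('scene','foot',S(379,447)),('top','foot',T(341,218))]
p,r=fitdisp(obs,[.52,.025,0,-.2]); print(p,np.degrees(p[2:])); 
for o,q in zip(obs,r): print(o[0],o[1],q)
u=lambda a,b,x0,y0:((a+.5)/4.444-.5+x0,(b+.5)/4.444-.5+y0)
sc=[u(a,b,110,205) for a,b in[(108,80),(294,75),(270,276),(60,276)]]
tp=[u(a-400,b,290,120) for a,b in[(488,115),(668,55),(752,293),(568,348)]]
for c,l in(('scene',sc),('top',tp)):
    w=np.array([atz(c,q,.016)[:2] for q in l]); print(c,w.round(4).tolist(),w.mean(0))
    print([np.linalg.norm(w[i]-w[(i+1)%4]).round(3) for i in range(4)])
    d=w.mean(0)-p[:2]; print('yaw target',np.degrees(np.arctan2(d[1],d[0])))
E
python3 f1.py
```

```text
[ 0.52793691  0.02317724  0.02301344 -0.25847362] [  1.3185729  -14.80944774]
scene barN [ 1.3 -0. ]
scene barP [-2.   0.9]
scene fbN [-1.4  1.9]
scene fbP [0.3 2.1]
top barP [1.6 0.3]
top barN [-2.8  0.3]
top bbP [-1.2  0.7]
top bbN [0.6 0.3]
scene foot [-0.3 -1.3]
top foot [-0.2 -0.4]
scene [[0.6532, -0.3236], [0.6236, -0.2082], [0.7778, -0.1587], [0.8037, -0.2755]] [ 0.71457254 -0.24151299]
[np.float64(0.119), np.float64(0.162), np.float64(0.12), np.float64(0.158)]
yaw target -54.81196785769349
top [[0.7681, -0.1662], [0.8031, -0.2772], [0.6559, -0.3228], [0.6246, -0.2105]] [ 0.71291242 -0.244191  ]
[np.float64(0.116), np.float64(0.154), np.float64(0.117), np.float64(0.15)]
yaw target -55.32304357028833
```

```bash
cat >> h.py <<'E'
from scipy.spatial.transform import Rotation as Rr
def tool():
    s=ctrl.state(); return s['tool_pos'],Rr.from_quat(s['orientation']).as_matrix(),s
def plan(gp,yawy):
    """shift in cm for grasp point gp, turn so that tool y points along world yaw (mod 180)"""
    p,R,s=tool(); sh=R.T@(np.array(gp)-(p+.164*R[:,0]))*100
    a=np.degrees(np.arctan2(R[1,1],R[0,1])); d=(a-np.degrees(yawy)+90)%180-90  # turn about tool x (down): + = cw
    return sh.round(2),round(d,2),round(a,2)
E
python3 - <<'E'
from h import *
p,R,s=tool(); print(R.round(3)); print(s['joint_positions'].round(3))
b=np.array([.528+.152*np.sin(.2585),.0235,.085+.152*np.cos(.2585)]);print(b)
print(plan(b+[0,0,.09],.023))
E
```

```text
[[ 0.     0.453 -0.892]
 [-0.    -0.892 -0.453]
 [-1.     0.     0.   ]]
[-1.227  0.22   1.527  0.     1.395 -0.126]
[0.56685586 0.0235     0.23194973]
(array([ -8.12, -38.93, -51.61]), np.float64(-64.4), np.float64(-63.08))
```

>>> send_rows([
  [0,-5,-3.9,-5.2,-8],
  [0,-8.1,-7,-9.3,-18],
  [0,-8.1,-10.5,-14,-28],
  [0,-8.1,-14,-18.6,-38],
  [0,-8.1,-17.5,-23.3,-48],
  [0,-8.1,-21,-28,-58],
  [0,-8.1,-24.5,-32.6,-64],
  [0,-8.1,-28,-37.2,-64],
  [0,-8.1,-31.5,-41.8,-64],
  [0,-8.1,-35,-46.4,-64],
], squeeze=20)

```text
clock: 2.15
tool_pos: [0.5387, -0.0333, 0.4861]
orientation: [0.496, 0.504, -0.496, 0.504]
wrist_force: [1.6, -1.2, 0.0]
grip_width: 0.0869
```

```bash
python3 - <<'E'
from h import *
b=np.array([.567,.0235,.232])
print(plan(b+[0,0,.09],.023),ctrl.state()['clock'])
E
```

```text
(array([ 0.01,  2.91, -5.64]), np.float64(-0.4), np.float64(0.92)) 2.15
```

>>> send_rows([
  [0,0,1.5,-3,0],
  [0,0,2.9,-5.6,0],
  [0,0,2.9,-5.6,0],
])

```text
clock: 2.52
tool_pos: [0.5667, 0.023, 0.4855]
orientation: [0.495, 0.505, -0.495, 0.505]
wrist_force: [-0.7, -0.1, 0.1]
grip_width: 0.0872
```

```bash
python3 - <<'E'
from h import *
from fit import *
C=cam("wrist"); im=get_image("wrist"); p,R,s=tool()
r=pinpoint("wrist","display_bar"); print([(q['at'],q['confidence']) for q in r])
R_,o=disp([.528,.0235,.023,-.2585])
v=im[:,:,::-1].copy()
for n,X in PT.items():
    q=proj("wrist",o+R_@np.array(X),C)[0]; print(n,q.round(1))
    cv2.circle(v,tuple(int(a) for a in q),3,(0,0,255),1)
cv2.imwrite("pics/w1.png",cv2.resize(v,(768,576)))
for q in r[:1]: print(atz("wrist",q['at'],.232,C))
print(plan([.567,.0235,.232],.023),s['clock'])
E
```

```text
[([258.6, 203.3], 0.95)]
barP [255.5 133.5]
barN [256.1 266.6]
fbP [229.4  90.4]
fbN [233.3 239.9]
ftP [252.9  83.4]
ftN [254.2 283.5]
bbP [217.1  90.2]
bbN [222.6 241.1]
btP [236.1  83.2]
btN [240.2 285.6]
[0.56905512 0.02508702 0.232     ]
(array([ 8.96,  0.09, -0.23]), np.float64(-0.36), np.float64(0.96)) 2.575
```

View pics/w1.png

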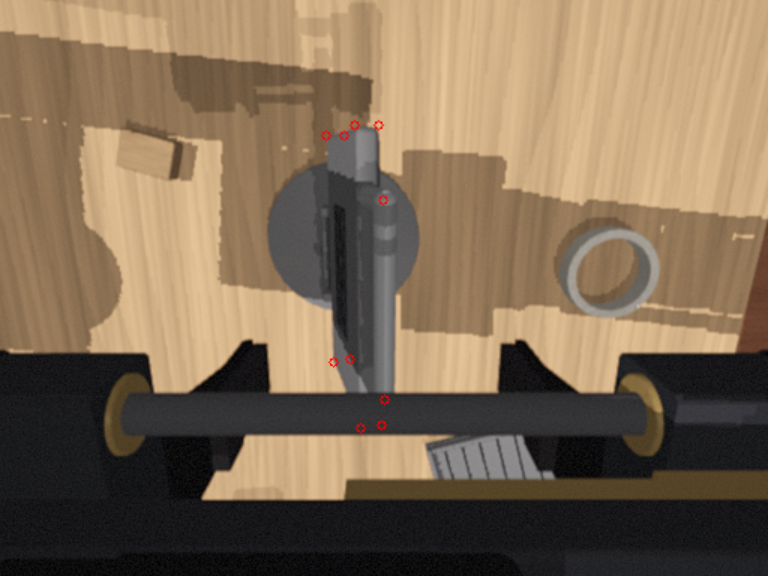

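The wrist view shows the bar at column ~257 (384/1.5), between the fingers and matching the predicted points. I'll descend and close on it.

>>> send_rows([
  [0,4.5,0.1,-0.1,0],
  [0,8.8,0.1,-0.1,0],
  [0,8.8,0.1,-0.1,0],
  [0.6,8.8,0.1,-0.1,0],
  [0.9,8.8,0.1,-0.1,0],
  [1,8.8,0.1,-0.1,0],
  [1,8.8,0.1,-0.1,0],
  [1,8.8,0.1,-0.1,0],
], squeeze=20)

```text
clock: 3.62
tool_pos: [0.5673, 0.0224, 0.398]
orientation: [0.496, 0.504, -0.496, 0.504]
wrist_force: [0.0, -0.0, -0.7]
grip_width: 0.045
```

```bash
python3 - <<'E'
from h import *
from fit import *
im=get_image("top"); p,R,s=tool()
print(p,p+.164*R[:,0],s['wrist_force'],s['torque'],s['grip_width'],s['clock'],np.degrees(np.arctan2(R[1,1],R[0,1])))
cv2.imwrite("pics/top1.png",cv2.resize(im[150:290,150:340,::-1],None,fx=4,fy=4))
im=get_image("scene");cv2.imwrite("pics/sc1.png",cv2.resize(im[80:240,170:350,::-1],None,fx=4,fy=4,interpolation=2)[:600])
E
```

```text
[0.56730302 0.02238295 0.39783404] [0.56731607 0.02238235 0.23383404] [-0.33335326  0.33783375  0.59372347] [-0.01606518 -0.0638754   0.03190493] 0.040846343089378595 3.675 0.9223396618040742
```

View pics/sc1.png

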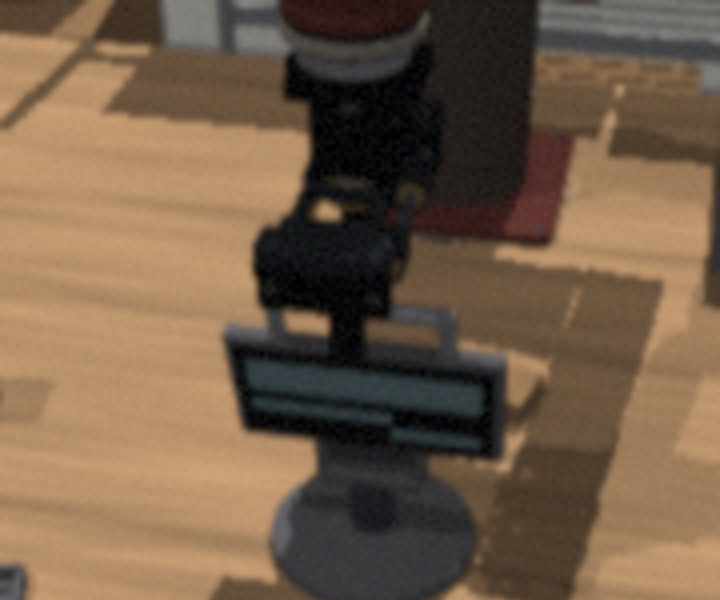

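The fingers straddle the bar and are still closing.

>>> send_rows([
  [1,0,0,0,0],
  [1,0,0,0,0],
  [1,0,0,0,0],
  [1,0,0,0,0],
  [1,0,0,0,0],
  [1,0,0,0,0],
])

```text
clock: 4.47
tool_pos: [0.5672, 0.0223, 0.3977]
orientation: [0.496, 0.504, -0.496, 0.504]
wrist_force: [-0.8, -0.3, -0.2]
grip_width: 0.0116
```

```bash
python3 - <<'E'
from h import *
p,R,s=tool()
print(p+.164*R[:,0],s['wrist_force'],s['torque'],s['grip_width'],s['clock'],np.degrees(np.arctan2(R[1,1],R[0,1])))
# waypoint calculator
piv=np.array([.528,.0235]);tr=np.array([.714,-.243]); print(np.degrees(np.arctan2(*(tr-piv)[::-1])))
g=p+.164*R[:,0]; d=g[:2]-piv; print('r',np.linalg.norm(d), 'tilt from z',np.degrees(np.arccos((g[2]-.085)/.152)))
def wp(yaw,t,y0=0): # deg
    yaw=np.radians(yaw);t=np.radians(t);h=-.152*np.sin(t)
    X=np.array([piv[0]+h*np.cos(yaw),piv[1]+h*np.sin(yaw),.085+.152*np.cos(t)])
    return (R.T@(X-g)*100).round(2), X
for k in range(0,8): 
    yw=1-56.1*k/7; print(round(1-yw,1),wp(yw,-14.8)[0])
E
```

```text
[0.56718793 0.02232825 0.23366802] [-0.81226385 -0.31864023 -0.23718795] [-0.00511508  0.0538351  -0.02276266] 0.011605500114686688 4.475 0.9171609081791815
-55.08741680305688
r 0.03920544255379389 tilt from z 12.018867857630932
0.0 [ 0.17 -0.03 -0.19]
8.0 [ 0.17 -0.07  0.36]
16.0 [ 0.17 -0.18  0.89]
24.0 [ 0.17 -0.37  1.4 ]
32.1 [ 0.17 -0.62  1.88]
40.1 [ 0.17 -0.94  2.32]
48.1 [ 0.17 -1.32  2.71]
56.1 [ 0.17 -1.75  3.04]
```

```bash
python3 - <<'E'
from h import *
p,R,s=tool()
piv=np.array([.528,.0235]);g=(p+.164*R[:,0]);d=g[:2]-piv
for k in range(0,9):
    a=-np.radians(7*k); M=np.array([[np.cos(a),-np.sin(a)],[np.sin(a),np.cos(a)]])
    X=np.r_[piv+M@d,g[2]]; print(7*k,(R.T@(X-g)*100).round(2))
E
```

```text
0 [0. 0. 0.]
7 [ 0.   -0.05  0.48]
14 [ 0.   -0.16  0.94]
21 [ 0.   -0.32  1.39]
28 [ 0.   -0.54  1.82]
35 [ 0.   -0.81  2.21]
42 [ 0.   -1.13  2.57]
49 [ 0.   -1.48  2.89]
56 [ 0.   -1.88  3.17]
```

>>> send_rows([
  [1,0,-0.05,0.48,7],
  [1,0,-0.16,0.94,14],
  [1,0,-0.32,1.39,21],
  [1,0,-0.54,1.82,28],
  [1,0,-0.81,2.21,35],
  [1,0,-1.13,2.57,42],
  [1,0,-1.48,2.89,49],
  [1,0,-1.88,3.17,56],
  [1,0,-1.88,3.17,56],
])

```text
clock: 5.6
tool_pos: [0.5489, -0.0103, 0.3977]
orientation: [-0.674, -0.212, 0.675, -0.213]
wrist_force: [-0.3, -2.6, -1.0]
grip_width: 0.0113
```

```bash
python3 - <<'E'
from h import *
from fit import *
p,R,s=tool();g=p+.164*R[:,0]
yw=np.degrees(np.arctan2(R[1,1],R[0,1]))
print(g,s['wrist_force'],s['torque'],s['grip_width'],s['clock'],yw)
piv=np.array([.528,.0235]);h=(g[:2]-piv);y=np.radians(-55.1); n=np.array([np.cos(y),np.sin(y)]);print('fwd',h@n,'lat',h@[-n[1],n[0]])
for t in range(-15,32,5):
    hh=-.152*np.sin(np.radians(t)); X=np.r_[piv+hh*n,.085+.152*np.cos(np.radians(t))]; print(t,(R.T@(X-g)*100).round(2))
im=get_image("scene");cv2.imwrite("pics/sc2.png",cv2.resize(im[80:240,170:350,::-1],None,fx=4,fy=4,interpolation=2)[:600])
E
```

```text
[ 0.54885995 -0.01044482  0.23368955] [-0.31216436 -2.59906767 -0.97045815] [-0.58454436  0.10057437  0.0745906 ] 0.011259811859696225 5.6 -55.05018742378399
fwd 0.03977483876231451 lat -0.002313059758771509
-15 [ 0.19 -0.04 -0.23]
-10 [-0.1  -1.34 -0.23]
-5 [-0.28 -2.65 -0.23]
0 [-0.33 -3.98 -0.23]
5 [-0.28 -5.3  -0.24]
10 [-0.11 -6.62 -0.24]
15 [ 0.18 -7.91 -0.24]
20 [ 0.58 -9.18 -0.24]
25 [  1.08 -10.4   -0.24]
30 [  1.69 -11.58  -0.24]
```

View pics/sc2.png

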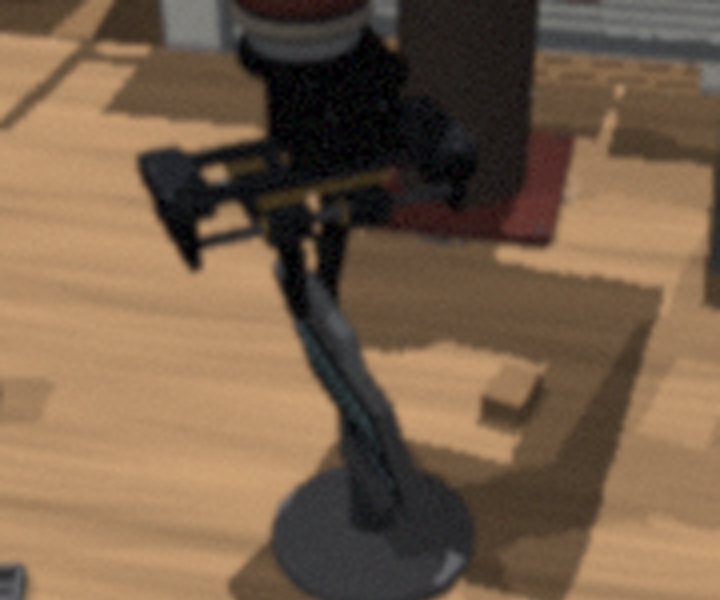

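>>> send_rows([
  [1,-0.3,-1.35,0,0],
  [1,-0.47,-2.65,0,0],
  [1,-0.52,-3.98,0,0],
  [1,-0.47,-5.3,0,0],
  [1,-0.3,-6.62,0,0],
  [1,0,-7.9,0,0],
  [1,0.4,-9.18,0,0],
  [1,0.9,-10.4,0,0],
  [1,1.5,-11.58,0,0],
  [1,1.5,-11.58,0,0],
])

```text
clock: 6.9
tool_pos: [0.4818, 0.0865, 0.3816]
orientation: [-0.674, -0.213, 0.675, -0.212]
wrist_force: [-0.2, 2.7, -0.4]
grip_width: 0.011
```

```bash
python3 - <<'E'
from h import *
p,R,s=tool();g=p+.164*R[:,0]
yw=np.degrees(np.arctan2(R[1,1],R[0,1]))
print(g,s['wrist_force'],s['torque'],s['grip_width'],s['clock'],yw)
piv=np.array([.528,.0235]);h=(g[:2]-piv);y=np.radians(-55.1); n=np.array([np.cos(y),np.sin(y)]);f=h@n;print('fwd',f,'lat',h@[-n[1],n[0]],np.degrees(np.arcsin(-f/.152)),np.degrees(np.arccos((g[2]-.085)/.152)))
print('force fwd',s['wrist_force'][:2]@n)
im=get_image("scene");cv2.imwrite("pics/sc3.png",cv2.resize(im[80:240,170:350,::-1],None,fx=4,fy=4,interpolation=2)[:600])
E
```

```text
[0.48136402 0.08675307 0.21761657] [-0.23045728  2.7455603  -0.3747621 ] [0.35531847 0.00534256 0.10198293] 0.010953104993949345 6.9 -55.0042383454218
fwd -0.0785597066079937 lat -0.002058601337270894 31.12053435520544 29.252177567771657
force fwd -2.3836316122316226
```

View pics/sc3.png

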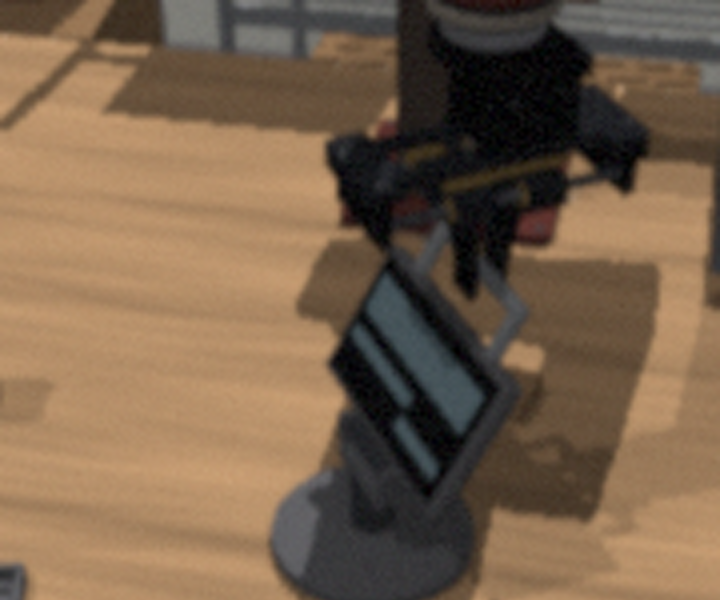

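Yaw and tilt look right. I'll release, rise straight up and move aside so the cameras can see it.

>>> send_rows([
  [0.5,0,0,0,0],
  [0.5,0,0,0,0],
  [0.5,0,0,0,0],
  [0.5,0,0,0,0],
  [0.5,0,0,0,0],
  [0.5,-3,0,0,0],
  [0.5,-7,0,0,0],
  [0.5,-12,0,0,0],
  [0.5,-12,-5,0,0],
  [0.5,-12,-10,0,0],
])

```text
clock: 8.2
tool_pos: [0.425, 0.1678, 0.5036]
orientation: [0.675, 0.211, -0.674, 0.211]
wrist_force: [0.1, 1.3, 0.2]
grip_width: 0.0434
```

```bash
python3 - <<'E'
from h import *
for c in("scene","top"):
    im=get_image(c); cv2.imwrite(f"pics/{c}4.png",im[:,:,::-1])
    x0,y0=(200,130) if c=="scene" else (185,190)
    cv2.imwrite(f"pics/z{c}4.png",cv2.resize(im[y0:y0+100,x0:x0+120,::-1],None,fx=6,fy=6,interpolation=2))
E
```

```text
(no output)
```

View pics/zscene4.png

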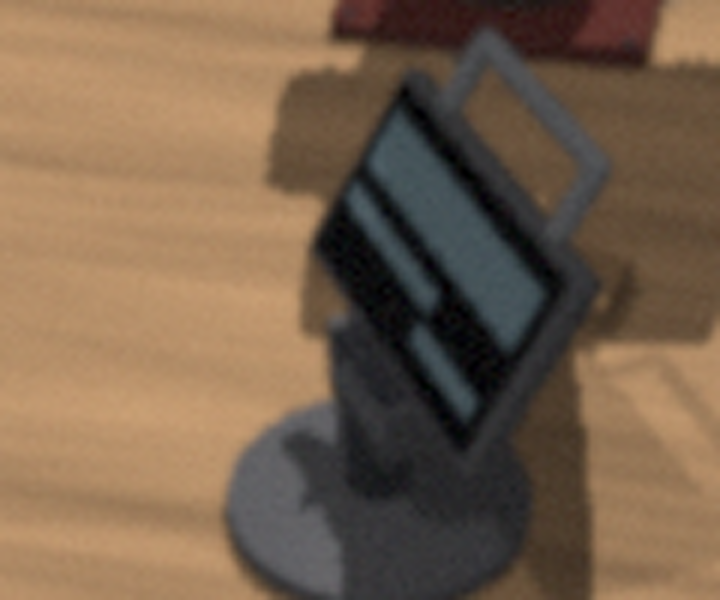

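View pics/ztop4.png

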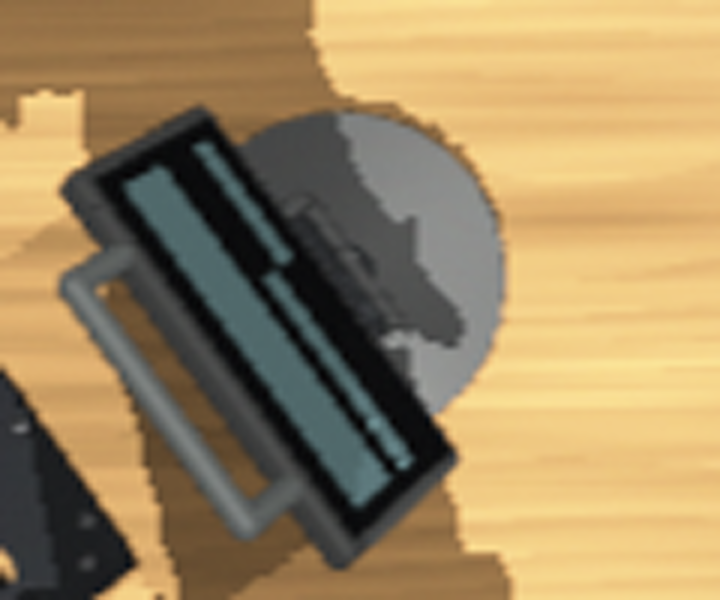

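The release is clean and the display stands alone: bar ends are at (487,38) and (598,163) in the scene zoom, and (75,287) and (250,525) in the top zoom. Next is a fit of yaw and tilt from these.

```bash
cat > f2.py <<'E'
from fit import *
z=lambda u,v,x0,y0:((u+.5)/6-.5+x0,(v+.5)/6-.5+y0)
S=lambda u,v:z(u,v,200,130); T=lambda u,v:z(u,v,185,190)
obs=[('scene','barN',S(487,42)),('scene','barP',S(596,163)),('scene','fbN',S(318,248)),('scene','fbP',S(466,452)),('scene','btP',S(601,285)),('scene','btN',S(418,70)),
('top','barP',T(76,287)),('top','barN',T(250,524)),('top','fbP',T(207,108)),('top','fbN',T(456,460)),('top','btP',T(63,190)),('top','btN',T(337,568)),
('scene','foot',S(379,508)),('top','foot',T(341,278))]
for k in ('all','scene','top'):
    o=[q for q in obs if k in('all',q[0])]
    for fx in (None,(.528,.0235)):
        p,r=fitdisp(o,[.528,.0235,-.95,.5],fx); print(k,np.round(p[:-2],4),np.degrees(p[-2:]).round(2))
        if k=='all':
            for a,b in zip(o,r): print(a[0],a[1],b)
for c,pts in (('scene',S(379,508)),('top',T(341,278))): print(c,atz(c,pts,.008))
E
python3 f2.py
```

```text
all [0.5258 0.0239] [-54.59  29.15]
scene barN [-1.  -0.5]
scene barP [-0.5  0.3]
scene fbN [-2.5 -0.2]
scene fbP [-0.8  4.8]
scene btP [ 1.1 -0.2]
scene btN [ 1.2 -0.6]
top barP [ 0.1 -0.5]
top barN [ 0.1 -0.1]
top fbP [-0.5 -1. ]
top fbN [1.9 0.1]
top btP [-1.8 -0.2]
top btN [-0.3  1.8]
scene foot [ 0.1 -1.9]
top foot [-0.5  0.4]
all [] [-54.08  29.8 ]
scene barN [-1.1 -0. ]
scene barP [-0.2  0.7]
scene fbN [-3.   0.3]
scene fbP [-0.8  5.2]
scene btP [1.4 0.2]
scene btN [ 0.9 -0.2]
top barP [-0.2 -0.8]
top barN [ 0.1 -0.6]
top fbP [-0.6 -1.7]
top fbN [ 2.2 -1. ]
top btP [-2.2 -0.5]
top btN [-0.   1.1]
scene foot [-0.2 -1.4]
top foot [-0.4 -0.4]
scene [0.5264 0.0256] [-54.9   28.54]
scene [] [-54.02  29.73]
top [0.5257 0.0233] [-54.67  29.24]
top [] [-54.11  29.84]
scene [0.5338772  0.02524132 0.008     ]
top [0.52683411 0.0225375  0.008     ]
```

```bash
python3 - <<'E'
from rig import ctrl
s=ctrl.state();print(s['clock'],s['wrist_force'],s['grip_width']);print(ctrl.job_done())
E
```

```text
8.3 [ 0.91542136 -0.40715018 -1.06860644] 0.04354249761851715
the job is handed in; nothing more can be done
None
```

I gripped the display's carry bar, swivelled the screen from about +1° to −55° so it faces the coin tray, and then tilted it from about −15° to +30°. I let go, moved the gripper clear, and handed the job in at 8.3 s.

| Check after release | Target | Measured |
|---|---|---|
| Swivel angle | −55° (towards the tray centre at about 0.714, −0.243) | −54.1° to −54.9° from both cameras; −55.0° from the gripper just before release |
| Backward tilt | 30° | 28.5° to 29.8° from the cameras; 29.3° to 31.1° from the gripper position just before release |

- **Disagreement:** the checks differ by up to about 1° on swivel and 2.5° on tilt. This comes mostly from a few millimetres of uncertainty in the pivot position. One hand-picked corner also fitted about 5 pixels off. The target lies inside the tilt readings, and the swivel readings are within about 1° of it, so I made no correction.
- **Forces:** readings stayed at about 3 N or less, and the gripper was clear of the display at hand-in.

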